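# Close the bayonet lid of a soap mould

### The job

Close the round soap mould: pick up its lid by the orange grip bar, feel for the two slots in the collar so that the lugs drop in, push the lid down against the spring and twist it clockwise (seen from above) to the stop, so that the bar lines up with the red marks and the lid stays locked when you let go. Work gently, without forcing the lid against the mould, and leave the soap bar, the purple stamp and the oil bottle where they stand.

Things in the scene. Friction and masses are not known exactly. Their poses are not given: they have to be found in the camera images.
- lid: Loose aluminium lid, 0.15 to 0.3 kg, upright on the bench. Origin: centre of its underside, z up. Plug: a cone from radius 15 mm at the underside to 20 mm at 7 mm height, then a cylinder of radius 20 mm up to 38 mm. Two dark lugs stick out along +x and -x, 10 mm wide (along y), tips 27 mm from the axis, from 10 to 17 mm above the underside. Half a turn makes no difference.
- grip_bar (a point): Middle of the lid's orange grip bar, on the lid's axis 54 mm above its underside. The bar is 44 mm long along the lid's x (in line with the lugs), 16 mm wide along y, and reaches from 38 to 70 mm above the underside. Pinch it across its width, from above.
- mould: Fixed green mould on a 120 x 120 x 12 mm foot. Origin: centre of the foot's underside, on the bench; z up is the mould's axis. Round chamber, outer radius 38 mm, with a steel collar on top (outer radius 41 mm), flange 55 to 63 mm high. Pressing or twisting the lid against the mould with more than 40 N in all contacts damages it; about 12 N down and 0.3 N m of twist are enough.
- mouth (a point): Centre of the collar's flat top, 63 mm high. Bore radius 21.5 mm, with two opposite slots 13 mm wide, reaching 30 mm from the axis; a white dot lies outside each. The slots' line is turned 0.6 to 1.4 rad anticlockwise (from above) from the mould's x axis, differently each time, to be seen or felt: with lugs resting on the collar (lid underside at 53 mm) turn under light pressure until they drop.
- ejector_top (a point): Middle of the brass sprung ejector plate in the mould, 43 mm high, where it meets the lid's underside. It pushes up with 3 N, plus 0.7 N per mm pressed down. The lugs are under the flange, free to turn, when the lid's underside is below 38 mm; the plug bottoms hard at 33.5 mm.
- red_mark (a point): Red mark on the mould's foot, on the mould's +x axis (another on -x), 50 mm from the centre. Turned clockwise (from above) below the flange, the lugs meet hard stops when the lid's x axis and bar lie along the mould's x axis, in line with both marks. Let go there: the spring lifts the lugs against the flange (underside at 38 mm) and friction keeps the lid locked.
- soap: Bystander: cream soap bar, 75 x 52 x 27 mm, origin at the centre of its underside.
- stamp: Bystander: purple soap stamp, 50 x 32 mm foot, 50 mm high, origin at the centre of its underside.
- oil_bottle: Bystander: amber bottle, radius 24 mm, 110 mm high, origin at the centre of its underside.
Not all that is in view belongs to the job. What is shaped like the lid but green or turquoise is not meant.

How it is judged:
On the way, in this order (a step that is already met when the one before it is completed fails the run):
1. the lid has been lifted clear of the bench (height (world z) of lid above 0.06 m), for 0.1 s.
2. the lid has been pushed down in the mould until its lugs are under the collar's flange (z of lid in the frame of mould below 0.0385 m and horizontal distance between lid and mould below 0.004 m), for 0.1 s.
At the end, for the whole second after the job is handed in: The lid sits in the mould with its lugs under the collar's flange (underside 32 to 39.5 mm above the mould's origin, within 4 mm of its axis, upright within 0.08 rad), turned to the stop (its x axis within 0.12 rad of the mould's x axis), at rest (z of lid in the frame of mould between 0.032 and 0.0395 m and horizontal distance between lid and mould below 0.004 m and angle between the x axis of lid and the x axis of mould, either way round below 0.12 rad and angle between lid's own z axis and vertical below 0.08 rad and linear speed of lid below 0.01 m/s); the robot touches nothing.
It fails at once if the lid is forced against the mould with more than 40 N (contact force between lid and mould above 40 N).
It fails at once if the soap bar, the stamp or the oil bottle is moved by more than 30 mm or tipped (distance of any of soap, stamp, oil_bottle from where it was at the start of the episode above 0.03 m or angle between any of oil_bottle, stamp's own z axis and vertical above 0.5 rad).
It also fails if it takes over 72 s, if anything falls off the work surface, if the arm or the gripper's body presses on something with over 40 N, if the wrist force passes 120 N, or if a joint passes its speed limit or range.

### The arm

A 6-joint arm with a two-finger parallel gripper is mounted at the origin on the work surface. World frame = base frame: x ahead of the robot, y to its left, z up, the work surface at z = 0. Lengths are in m, angles in rad, forces in N, time in s.
With the tool pointing down it reaches from about 0.3 to 0.95 m from the base axis. Payload 3.1 kg.
Tool frame: the origin (TCP) lies at the very end of the fingers, on their centre line; the grasp point (between the pads) lies 19 mm behind it; z points along the fingers, y is the direction in which the jaws open and shut (so a half turn about z gives the same grasp; the last joint's range is limited). The gripper opens to 85 mm and grips with 20 to 120 N. Pads are 22 mm wide; open, the fingers measure 114 mm over their backs; the gripper's body (76 mm by 85 mm) begins 54 mm behind the grasp point. The pads swing forward as they close: fully open they stand 13 mm farther back than shut.
Start: joints at [-1.3, 0.308, 1.634, -0, 1.2, -0.07], TCP at [0.209, -0.589, 0.231] pointing down, gripper open.
Joint ranges: [-3.06, 3.06], [-0.79, 1.96], [0.05, 2.63], [-1.19, 4.34], [0.05, 2.64], [-2.94, 2.94]. Speed limits (rad/s): [2.79, 2.79, 3.14, 3.14, 3.14, 3.14].

### API

Orientations are given as a rotation vector (axis times angle).
In Python, from plant import r gives the robot as it stands. The module is installed in compiled form; this text tells all that it offers. Calls block until the motion is done:
- r.goto(position, orientation): joint-space move of the TCP to a pose.
- r.movel(position, rate=0.15, rotation=None): straight line of the TCP; rotation=None keeps the orientation; rate is the mean speed in m/s.
- r.movej(angles): joint-space move.
- r.move_gripper(opening, grip_force=None): opening from 0.0 (shut) to 1.0 (fully open); grip_force is the grip in N (None keeps the last); returns when the fingers have stopped.
- r.dwell(seconds).
- r.inverse_kinematics(position, orientation): joint angles nearest the present ones, or None.
- r.grab_frame(name): name is "side" or "top" or "wrist"; returns a dict with "frame" (420x560x3 uint8, blue, green, red), "range_z" (420x560 float32, m along the optical axis (not along the pixel's ray), 0 where there is no reading), "camera_matrix" (3x3 intrinsics, pixels), "D" ([k1, k2, p1, p2, k3] as OpenCV has them; the pictures are not rectified), "R" (3x3) and "t" (3): a world point X has camera coordinates R X + t. Camera axes: x right, y down, z forward; pixel columns grow to the right and rows downward; lengths in m; the calibration is good to about 2 mm. A picture is of the moment at which its call begins.
A pose or a line that the arm cannot do raises r.IKError and nothing moves.
- r.finish_job(): hands the job in, once; it reports no verdict.
Readings, each from a call of its own:
- r.current_time_s(): time.
- r.current_joint_pos(): joint angles.
- r.current_qd(): joint speeds.
- r.current_tau(): joint torques, N m.
- r.current_eef_pos(): TCP position.
- r.current_orientation(): TCP orientation.
- r.current_ft_force(): force on the tool from outside, world axes, zero at the start.
- r.current_moment(): the same for the moment, N m.
- r.current_grip_width(): opening from 0.0 (shut) to 1.0 (fully open).
Only numpy, scipy, OpenCV 4.12 (cv2) and the standard library are available. Lean on these libraries where they do the work, as an engineer would, in place of code of your own. Each camera call takes 0.05 s, during which the arm holds its last target. There are 200 camera calls.

## Working session

There is one attempt and no reset: what is moved stays moved. The work goes in short steps, each a Python script; the robot and the scene stay as the last script left them, time stands still between calls to the robot, and variables do not carry over. Pictures are saved under pics/ and viewed, about 8 in all and at most 12, crops included, and the job is handed in when it is done.

```bash
mkdir -p pics; cat > h.py <<'E'
import numpy as np, cv2, pickle
from plant import r
def grab(n,save=None):
    f=r.grab_frame(n)
    if save: cv2.imwrite(f'pics/{save}.png',f['frame']); pickle.dump(f,open(f'pics/{save}.pkl','wb'))
    return f
def load(s): return pickle.load(open(f'pics/{s}.pkl','rb'))
def onplane(f,uv,z):
    uv=np.asarray(uv,float).reshape(-1,1,2)
    p=cv2.undistortPoints(uv,f['camera_matrix'],np.array(f['D'])).reshape(-1,2)
    d=np.c_[p,np.ones(len(p))]@f['R']; c=-f['R'].T@f['t']
    return c+d*((z-c[2])/d[:,2])[:,None]
def pts(f,m):
    v,u=np.nonzero(m&(f['range_z']>0))
    p=cv2.undistortPoints(np.c_[u,v].astype(float).reshape(-1,1,2),f['camera_matrix'],np.array(f['D'])).reshape(-1,2)
    return (np.c_[p,np.ones(len(p))]*f['range_z'][v,u][:,None]-f['t'])@f['R']
E
python3 - <<'E'
from h import *
a=grab('top','top0'); b=grab('side','side0')
print(r.current_time_s(), -a['R'].T@a['t'], r.current_orientation())
cv2.imwrite('pics/both0.png',cv2.resize(np.vstack([a['frame'],b['frame']]),(400,600)) )
E
```

```text
0.1 [ 0.42625222 -0.02432562  0.84462178] [-3.09399358e+00 -5.32378838e-01  2.90816011e-04]
```

View pics/top0.png

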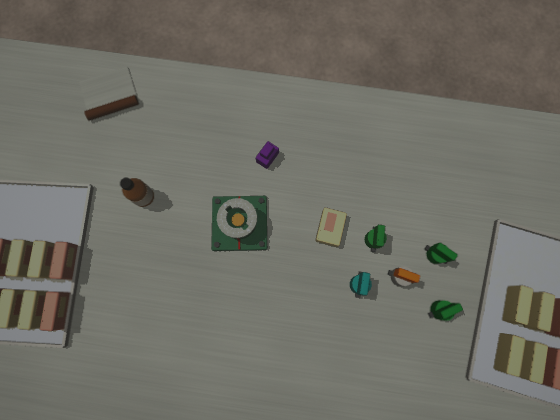

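View pics/side0.png

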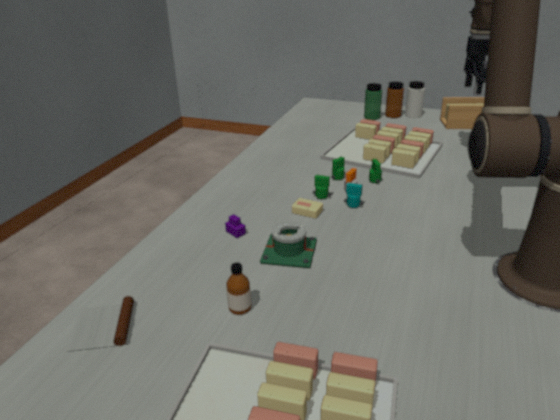

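In the top view, the lid candidates are the orange bar on grey at (405,277), green at (376,237), (441,254) and (446,310), and turquoise at (361,285). Only (405,277) has the orange bar, so I take it as the lid. The mould is at (238,220). Next I measure both and confirm the lid in an enlarged crop.

```bash
python3 - <<'E'
from h import *
f=load('top0'); im=f['frame']; hsv=cv2.cvtColor(im,cv2.COLOR_BGR2HSV)
c=np.hstack([cv2.resize(im[210:330,345:465],(400,400),interpolation=cv2.INTER_CUBIC),cv2.resize(im[185:260,200:275],(400,400),interpolation=cv2.INTER_CUBIC)])
cv2.imwrite('pics/crop0.png',cv2.convertScaleAbs(c,alpha=1.4))
def roi(m,x0,x1,y0,y1):
    o=np.zeros_like(m); o[y0:y1,x0:x1]=m[y0:y1,x0:x1]; return o
org=cv2.inRange(hsv,(3,150,110),(18,255,255))>0
m=roi(org,385,425,262,292); P=pts(f,m); P=P[P[:,2]>.06]
rect=cv2.minAreaRect(P[:,:2].astype(np.float32)); print('bar',m.sum(),P.mean(0),P[:,2].max(),rect)
red=cv2.inRange(hsv,(0,120,50),(6,255,255))>0
red=roi(red,205,275,190,256); n,l,s,cc=cv2.connectedComponentsWithStats(red.astype(np.uint8))
for i in range(1,n): print('red',s[i],cc[i],onplane(f,cc[i],.012))
P=pts(f,roi(np.ones(org.shape,bool),200,275,185,260))
Q=P[(P[:,2]>.055)&(P[:,2]<.07)]; print('collar',cv2.minEnclosingCircle(Q[:,:2].astype(np.float32)),np.median(Q[:,2]),len(Q))
Q=P[(P[:,2]>.006)&(P[:,2]<.02)];q=cv2.minAreaRect(Q[:,:2].astype(np.float32)); print('foot',q)
# dots / others
for u in [(376,237),(441,254),(446,310),(361,285),(332,227)]: print(u,onplane(f,u,.05))
E
```

```text
bar 160 [ 0.50826693 -0.26944673  0.06994776] 0.0732918231421623 ((0.5081756711006165, -0.27020707726478577), (0.04157702252268791, 0.014700246043503284), 76.87860870361328)
red [239 196   1   2   2] [239.  196.5] [[0.62960088 0.09593418 0.012     ]]
red [238 239   2  10  18] [238.5        243.88888889] [[0.52588295 0.07880349 0.012     ]]
collar ((0.5729482769966125, 0.0859837457537651), 0.04178972914814949) 0.06359026399988883 895
foot ((0.5830944776535034, 0.09721115976572037), (0.14447255432605743, 0.13656455278396606), 9.186661720275879)
(376, 237) [[ 0.57755244 -0.20359931  0.05      ]]
(441, 254) [[ 0.56233263 -0.33911206  0.05      ]]
(446, 310) [[ 0.45247015 -0.35531441  0.05      ]]
(361, 285) [[ 0.47625339 -0.18285527  0.05      ]]
(332, 227) [[ 0.58480897 -0.11122495  0.05      ]]
```

View pics/crop0.png

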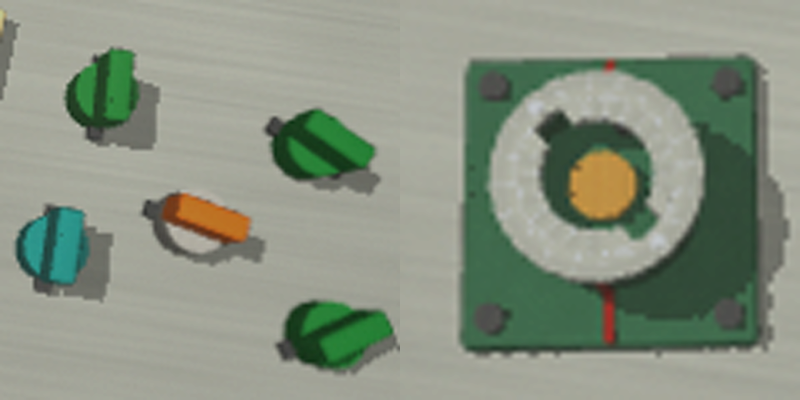

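Crop check: (405,277) has the grey plug, the dark lug and the orange bar, so it is the lid. In the right-hand crop, the mould's slots are at about top-image (228.7,208.1) and (245.6,226.3), and the red line runs almost vertically through (239,197) and (238.5,244). Next I compute the slot angle, check IK, and look at the mould from the wrist camera.

```bash
cat >> h.py <<'E'
from scipy.spatial.transform import Rotation as Ro
def ori(a): return (Ro.from_euler('z',a)*Ro.from_euler('x',np.pi)).as_rotvec()
def yaw():
    m=Ro.from_rotvec(r.current_orientation()).as_matrix(); return np.arctan2(m[1,0],m[0,0])
E
python3 - <<'E'
from h import *
f=load('top0')
s=onplane(f,[(228.7,208.1),(245.6,226.3)],.063); d=s[0]-s[1]; print(s,np.arctan2(d[1],d[0]),s.mean(0),np.linalg.norm(d))
print('yaw',yaw())
for nm,p,angs in [('lid',(.508,-.27,.043),(1.342,1.342-np.pi)),('mould',(.573,.086,.09),(.16,.6,1.,1.56,.16-np.pi,1.2-np.pi,1.56-np.pi))]:
    for a in angs:
        q=r.inverse_kinematics(p,ori(a)); print(nm,a,None if q is None else np.round(q,2))
r.goto([.56,.07,.30],ori(.16)); g=grab('wrist','w1'); print(r.current_time_s(),r.current_joint_pos())
E
```

```text
[[0.58966179 0.10524671 0.063     ]
 [0.55737875 0.06443057 0.063     ]] 0.9016053724780818 [0.57352027 0.08483864 0.063     ] 0.052039907675116376
yaw 0.34079954647793254
lid 1.342 [-0.56  0.46  1.86 -0.    0.82 -0.34]
lid -1.799592653589793 [-0.56  0.46  1.86 -0.    0.82  2.81]
mould 0.16 [0.07 0.39 1.84 0.   0.91 1.48]
mould 0.6 [ 0.07  0.39  1.84 -0.    0.91  1.04]
mould 1.0 [ 0.07  0.39  1.84 -0.    0.91  0.64]
mould 1.56 [ 0.07  0.39  1.84 -0.    0.91  0.08]
mould -2.981592653589793 [ 0.07  0.39  1.84  0.    0.91 -1.66]
mould -1.9415926535897932 [ 0.07  0.39  1.84 -0.    0.91 -2.7 ]
mould -1.581592653589793 None
2.8 [ 4.58670267e-02  1.34820239e-01  1.70409193e+00 -2.02057876e-04
  1.30288494e+00  1.45793508e+00]
```

View pics/w1.png

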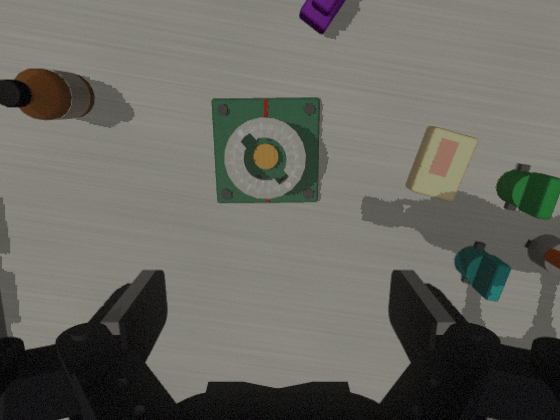

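The wrist view shows the mould at (265,157), its slots near (249,143) and (281,177), and red marks at (266,108) and (266,200). I measure these numerically, then look at the lid from above.

```bash
cat > m.py <<'E'
from h import *
f=load('w1'); hsv=cv2.cvtColor(f['frame'],cv2.COLOR_BGR2HSV)
w=np.zeros(hsv.shape[:2],bool); w[92:210,205:328]=1
P=pts(f,w); Q=P[(P[:,2]>.058)&(P[:,2]<.069)]
c,rad=cv2.minEnclosingCircle(Q[:,:2].astype(np.float32)); print('collar',c,rad,np.median(Q[:,2]))
red=w&(cv2.inRange(hsv,(0,130,60),(6,255,255))>0); n,l,s,cc=cv2.connectedComponentsWithStats(red.astype(np.uint8))
R=[]
for i in range(1,n):
    p=onplane(f,cc[i],.012)[0]; print(s[i],cc[i],p)
    if s[i][4]>3:R.append(p)
v,u=np.nonzero(red); p=onplane(f,np.c_[u,v],.012)[:,:2]; L=cv2.fitLine(p.astype(np.float32),cv2.DIST_L2,0,.01,.01).ravel(); print('mark angle',np.arctan2(L[1],L[0]),'offset of collar from line',np.cross(L[:2],np.array(c)-L[2:]))
v,u=np.nonzero(w); X=onplane(f,np.c_[u,v],.063)[:,:2]; d=X-c; rr=np.hypot(*d.T)
sat=hsv[v,u,1]; k=(rr>.0235)&(rr<.0285)&(sat>70); a=np.arctan2(d[k,1],d[k,0])
print('slot angle',np.angle(np.exp(2j*a).sum())/2,k.sum(),np.sort(a).round(2)[::max(1,k.sum()//20)])
E
python3 -W ignore m.py; python3 - <<'E'
from h import *
r.goto([.48,-.26,.25],ori(1.342)); f=grab('wrist','w2'); print(r.current_time_s())
hsv=cv2.cvtColor(f['frame'],cv2.COLOR_BGR2HSV)
m=cv2.inRange(hsv,(3,150,90),(18,255,255))>0; P=pts(f,m); P=P[(P[:,2]>.064)&(P[:,2]<.078)]
print(len(P),P.mean(0),cv2.minAreaRect(P[:,:2].astype(np.float32)))
E
```

```text
collar (0.5722309947013855, 0.08273210376501083) 0.04162381589412689 0.06393535384856207
[264  99   4  18  57] [265.15789474 107.87719298] [0.62029193 0.09119024 0.012     ]
[266 199   3   3   9] [267. 200.] [0.51628303 0.07324027 0.012     ]
mark angle 0.17122343 offset of collar from line -0.0001498246192976893
slot angle 0.9028695950811364 85 [-2.45 -2.33 -2.29 -2.23 -2.18 -2.15 -2.1  -2.06  0.68  0.72  0.75  0.78
  0.81  0.84  0.88  0.91  0.94  0.97  1.    1.03  1.06  1.09]
4.4333
822 [ 0.50775102 -0.27199337  0.07056425] ((0.5075011849403381, -0.27271538972854614), (0.04322328045964241, 0.014802590012550354), 78.74346160888672)
```

View pics/w2.png

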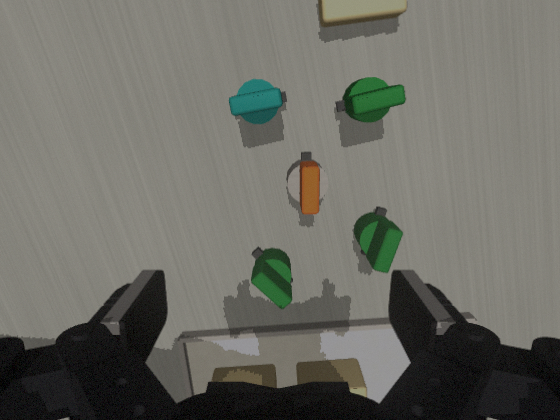

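The orange lid is at (310,185) in the wrist view, with green lids right at (380,240) and lower left at (272,275); both clear the narrow jaws. Both cameras agree to about 2.5 mm. I use the averages and grasp.

```bash
python3 - <<'E'
from h import *
A=1.36; o=ori(A)
r.move_gripper(.6,40); r.goto([.5077,-.2712,.12],o); r.movel([.5077,-.2712,.044],.08)
print(r.current_ft_force()); r.move_gripper(0,60); print(r.current_grip_width(),r.current_ft_force(),r.current_moment())
r.movel([.5077,-.2712,.16],.1); r.dwell(.2); print(r.current_grip_width(),r.current_ft_force(),r.current_moment(),r.current_time_s())
f=grab('wrist','w3'); grab('side','s3')
E
```

```text
[ 0.35252501 -0.79194135  0.68945889]
0.17706146844479836 [-0.75063456  0.4260017   3.54378214] [0.07186809 0.08669419 0.02108749]
0.17487274533334377 [-0.49893174  0.33503604 -3.17646581] [ 0.01744698 -0.0108235   0.00370498] 8.475
```

View pics/w3.png

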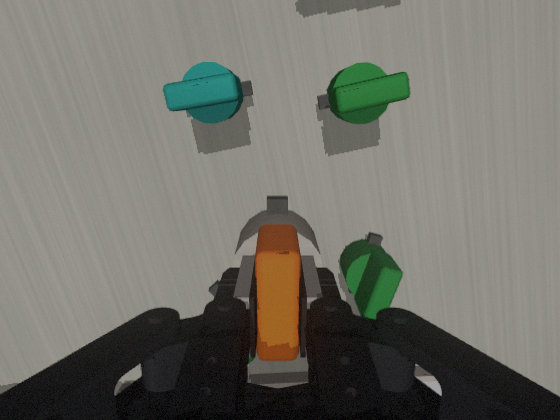

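The lid is held square: bar centred between the pads, front lug at (277,204). I measure its offset along the bar from the lug tip, then carry it to the mould and go in with force-checked steps.

```bash
cat >> h.py <<'E'
def F(F0):
    return np.array(r.current_ft_force())-F0
E
python3 - <<'E'
from h import *
f=load('w3'); T=np.array(r.current_eef_pos()); a=yaw(); print(T,a)
ex=np.array([np.cos(a),np.sin(a),0]); ey=np.array([-ex[1],ex[0],0])
for z,uv in [(T[2]-.044+.017,[(277,197),(267,204),(287,204)])]:
    for p in onplane(f,uv,z): print('lug in hand: along',(p-T)@ex,'across',(p-T)@ey)
h=cv2.cvtColor(f['frame'],cv2.COLOR_BGR2HSV); P=pts(f,cv2.inRange(h,(3,150,60),(18,255,255))>0); P=P[abs(P[:,2]-(T[2]+.026))<.006]
q=(P-T); print('bar top',len(P),np.percentile(q@ex,[1,99]),np.percentile(q@ey,[1,99]),np.median(P[:,2])-T[2],cv2.minAreaRect(P[:,:2].astype(np.float32)))
r.goto([.5727,.0842,.16],ori(.902)); r.dwell(.3)
F0=np.array(r.current_ft_force()); np.save('F0.npy',np.r_[F0,r.current_moment()]); print(F0,r.current_time_s())
r.movel([.5727,.0842,.113],.1)
z=.113
while z>.0925:
    z-=.001; r.movel([.5727,.0842,z],.03); f_=F(F0); print(round(z,4),f_.round(1),(np.array(r.current_moment())-np.load('F0.npy')[3:]).round(2))
    if np.abs(f_).max()>5: break
print(r.current_time_s()); grab('side','s4'); grab('top','t4')
E
```

```text
[ 0.50749863 -0.27106743  0.15953489] 1.359970115668532
lug in hand: along 0.025854382594715408 across -0.00046174142158071445
lug in hand: along 0.022457582424882116 across 0.0042383970214753125
lug in hand: along 0.02246736471020135 across -0.005162239306146448
bar top 4845 [-0.02215878  0.02016693] [-0.00828193  0.00665405] 0.025812987125316544 ((0.5079178214073181, -0.2726849913597107), (0.044418130069971085, 0.015855927020311356), 77.64799499511719)
[ 0.448885   -0.02626548 -2.58330308] 10.2333
0.112 [-0.6  0.6 -0.7] [-0.06 -0.02  0.04]
0.111 [-0.2  0.7 -0.5] [-0.08  0.05 -0.03]
0.11 [-0.3  1.2 -0.1] [-0.02  0.07  0.03]
0.109 [-0.4 -0.2  0.1] [0.03 0.09 0.01]
0.108 [-0.1 -0.6  0.2] [-0.03  0.07  0.  ]
0.107 [0.2 0.8 0. ] [-0.02  0.01  0.03]
0.106 [ 0.1 -0.6  0.2] [-0.05  0.04  0.01]
0.105 [-0.1  0.7 -0. ] [-0.08  0.04  0.02]
0.104 [-1.5  0.2  0.5] [-0.04  0.05  0.01]
0.103 [-0.7  0.5  0.6] [-0.02  0.07 -0.01]
0.102 [-0.6 -0.5 -0.8] [-0.04  0.05  0.06]
0.101 [ 0.6 -1.2 -0.6] [-0.    0.08 -0.  ]
0.1 [0.3 0.7 0. ] [-0.05  0.    0.07]
0.099 [-0.7 -0.3  0.8] [-0.06  0.05  0.01]
0.098 [-0.3  0.8  0.4] [-0.    0.08  0.03]
0.097 [-1.  -0.4  0.2] [-0.05  0.03  0.03]
0.096 [ 0.   0.4 -0.1] [-0.03  0.09  0.01]
0.095 [-1.2  0.1 -0. ] [-0.01  0.05  0.04]
0.094 [-0.3 -0.5 -0.2] [-0.02  0.08  0.05]
0.093 [-1.4  0.3  0.7] [-0.06  0.09  0.03]
0.092 [-0.2  0.1 -0. ] [-0.01  0.03  0.03]
16.1
```

No contact at 48 mm underside height, so the lugs are in the slots. I continue onto the spring.

```bash
python3 - <<'E'
from h import *
B=np.load('F0.npy'); z=.092
while z>.0796:
    z-=.001; r.movel([.5727,.0842,z],.03); f_=F(B[:3]); print(round(z,4),round(r.current_eef_pos()[2],4),f_.round(1),(np.array(r.current_moment())-B[3:]).round(2))
    if np.abs(f_[:2]).max()>8 or f_[2]>16: break
print(r.current_time_s(),yaw())
E
```

```text
0.091 0.0909 [-0.7 -0.3  0.8] [-0.03  0.04 -0.02]
0.09 0.0899 [-0.  -0.1  0.6] [0.02 0.04 0.02]
0.089 0.0889 [-1.  -0.7 -0.1] [-0.04  0.07  0.01]
0.088 0.0879 [-0.2  0.1 -0.1] [-0.01  0.06  0.03]
0.087 0.0874 [-0.4 -0.8  1.2] [-0.06  0.27  0.04]
0.086 0.0862 [-1.5  0.3  2.8] [0.   0.22 0.01]
0.085 0.0851 [-1.6  0.4  4.3] [-0.05  0.22  0.03]
0.084 0.0841 [-1.   0.5  5.2] [0.01 0.31 0.02]
0.083 0.0831 [-1.2  0.4  4.8] [0.01 0.31 0.01]
0.082 0.0821 [-2.9  0.5  5.8] [-0.05  0.32  0.03]
0.081 0.0811 [-1.7  0.5  7. ] [-0.02  0.32  0.02]
0.08 0.0802 [-3.   0.5  7.6] [-0.03  0.42  0.02]
0.079 0.0793 [-1.5  0.   8.3] [-0.02  0.46 -0.  ]
19.45 0.9020280985987393
```

The spring reads 8.3 N, which matches an underside at about 35.5 mm, and side forces are small. Now the clockwise twist, watching the moment.

```bash
python3 - <<'E'
from h import *
B=np.load('F0.npy'); a=.902; p=[.5727,.0842,.079]
while a>.10:
    a-=.06 if a>.26 else .02
    r.goto(p,ori(a)); f_=F(B[:3]); m=np.array(r.current_moment())-B[3:]
    print(round(a,3),round(yaw(),3),f_.round(1),m.round(2),round(r.current_eef_pos()[2],4))
    if abs(m[2])>.35 or np.abs(f_[:2]).max()>10 or f_[2]>18: break
print(r.current_time_s(),r.current_grip_width())
E
```

```text
0.842 0.842 [-1.6 -0.3  8.5] [-0.05  0.4  -0.02] 0.0794
0.782 0.782 [-1.   0.2  8.6] [-0.03  0.24 -0.03] 0.0796
0.722 0.722 [-2.2  0.8  8.3] [-0.09  0.21 -0.03] 0.0796
0.662 0.662 [-1.  -0.2  8.3] [-0.11  0.23 -0.06] 0.0797
0.602 0.602 [-0.7 -0.3  7.6] [-0.09  0.13 -0.01] 0.0798
0.542 0.542 [-1.4  0.5  8. ] [-0.15  0.14 -0.01] 0.0798
0.482 0.482 [-0.5 -0.2  8. ] [-0.07  0.15 -0.04] 0.0798
0.422 0.422 [-0.3  0.1  8.6] [-0.05  0.18  0.02] 0.0798
0.362 0.362 [-0.9  0.8  8.8] [-0.03  0.07  0.01] 0.0798
0.302 0.302 [-0.4 -0.9  7.7] [-0.05  0.22  0.02] 0.0798
0.242 0.242 [-0.5 -0.5  8.2] [-0.03  0.14 -0.02] 0.0798
0.222 0.222 [-0.4 -0.4  7.9] [-0.1   0.17  0.03] 0.0798
0.202 0.202 [-0.2 -0.2  7.8] [-0.13  0.17  0.05] 0.0798
0.182 0.182 [-0.8  0.7  8.9] [-0.16  0.15  0.04] 0.0798
0.162 0.163 [-0.1 -0.1  8.4] [-0.07  0.18  0.11] 0.0798
0.142 0.144 [-1.2  1.2  8.5] [0.08 0.16 0.46] 0.0798
23.45 0.17705124453766172
```

The stop is felt at yaw ≈0.16 (mould x measured at 0.17). I ease off, let the spring lift the lugs to the flange, release, retreat and look.

```bash
python3 - <<'E'
from h import *
B=np.load('F0.npy'); a=.158
r.goto([.5727,.0842,.079],ori(a))
for z in (.080,.081,.0815,.082):
    r.movel([.5727,.0842,z],.02); f_=F(B[:3]); print(z,round(r.current_eef_pos()[2],4),f_.round(1))
    if f_[2]<2: break
r.move_gripper(.45); r.dwell(.2); print(r.current_ft_force())
r.movel([.5727,.0842,.17],.08); r.goto([.55,.078,.25],ori(a)); r.dwell(.2)
w=grab('wrist','w5'); t=grab('top','t5'); s=grab('side','s5'); print(r.current_time_s())
for n,f in(('w',w),('t',t)):
    h=cv2.cvtColor(f['frame'],cv2.COLOR_BGR2HSV); P=pts(f,cv2.inRange(h,(3,150,60),(18,255,255))>0)
    P=P[(np.hypot(P[:,0]-.573,P[:,1]-.084)<.04)&(P[:,2]>.09)]
    print(n,len(P),np.median(P[:,2]) if len(P) else 0,cv2.minAreaRect(P[P[:,2]>np.median(P[:,2])-.005][:,:2].astype(np.float32)) if len(P) else 0)
cv2.imwrite('pics/fin.png',np.hstack([cv2.resize(w['frame'],(400,300)),cv2.resize(s['frame'][170:320,200:400],(400,300))]))
E
```

```text
0.08 0.0806 [0.7 0.9 7. ]
0.081 0.0816 [2.1 0.4 7.4]
0.0815 0.0819 [4.3 1.1 6.9]
0.082 0.0822 [3.5 0.7 6.6]
[-0.01046433 -0.27904164  0.20271297]
27.275
w 1185 0.10869411779859234 ((0.5734918713569641, 0.0832136943936348), (0.04348134994506836, 0.015250748954713345), 9.39458179473877)
t 125 0.10790858848524222 ((0.5665281414985657, 0.08499293029308319), (0.028350841253995895, 0.015458531677722931), 8.842226028442383)
```

View pics/fin.png

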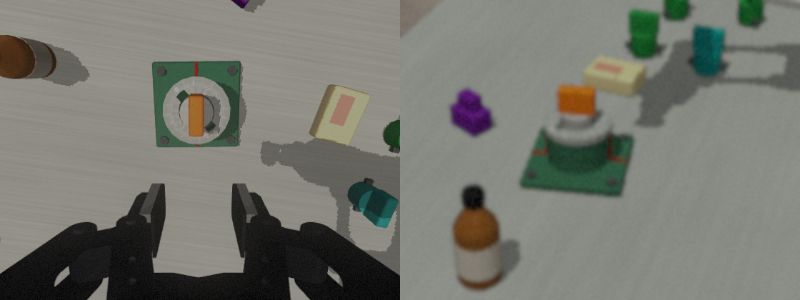

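The bar at (196,114) lines up with the red marks at (197,68) and (197,145). Its top is at 108 mm, so the underside is at about 38 mm and the lid is locked. The bystanders are in place, so I hand in.

```bash
python3 -c "
from h import *
r.finish_job(); print(r.current_time_s())"
```

```text
the job is handed in; nothing more can be done
the job is handed in; nothing more can be done
```

The lid is on the mould, turned to the stop and locked, and the job was handed in at about 27 s of the 72 s allowed. No verdict was reported.

**What I did:**
- I picked the lid up by its orange bar.
- I lowered it at the slot angle the cameras gave (0.90 rad in the world frame, 0.73 rad from the mould's x axis). The lugs dropped in without touching, so no feeling for the slots was needed.
- I pressed it down to about 35.5 mm against roughly 8 N of spring.
- I turned it clockwise until the stop pushed back with 0.46 N m, a little over the 0.3 N m you gave as enough. I then eased off, let the spring lift it and released it.

**Last checks:**
- **Angle:** the bar lies at 0.164 rad and the red marks at 0.171 rad.
- **Height:** the bar's top is at about 108–109 mm, which puts the underside at about 38–39 mm; the limit is 39.5 mm.
- **Position:** the lid's centre is about 1.5 mm from the mould's axis by the wrist camera.
- **Forces:** I read no more than about 9 N down and 4.5 N sideways at the wrist while the lid was in the mould.
- **Robot and bystanders:** the gripper is clear. The soap, stamp and bottle looked unmoved in the last pictures, but I did not measure them again.

**Disagreements:** the top camera put the bar about 7 mm off, but it saw only 28 mm of its 44 mm length, so I used the wrist camera. The two cameras also differed by about 2–3 mm on the mould and the lid; I averaged them.

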